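# Unlock and open the blue-panelled thruster control box

### The arm

A 6-joint arm with a two-finger parallel gripper is mounted at the origin on the work surface. World frame = base frame: x ahead of the robot, y to its left, z up, the work surface at z = 0. Lengths are in m, angles in rad, forces in N, time in s.
With the tool pointing down it reaches from about 0.375 to 0.925 m from the base axis. Payload 5.7 kg.
Tool frame: the origin (TCP) lies on the centre line of the jaws, within the pads' length; the fingertips stand ahead of it and the grasp point (between the pads) lies 2 mm behind it (bot.tips_ahead is the z of the fingertips in the tool frame, in m); z points along the fingers, y is the direction in which the jaws open and shut (so a half turn about z gives the same grasp; the last joint's range is limited). The gripper opens to 88 mm and grips with 3 to 60 N. Pads are 20 mm wide; open, the fingers measure 115 mm over their backs; the gripper's body (75 mm by 178 mm) begins 61 mm behind the grasp point.
Start: joints at [1.001, 0.359, 1.51, -0, 1.272, -0.115], TCP at [0.264, 0.539, 0.205] pointing down, gripper open.
Joint ranges: [-2.97, 2.97], [-1.01, 2.36], [0.21, 2.38], [-0.96, 4.11], [0.2, 2.71], [-2.98, 2.98]. Speed limits (rad/s): [2.39, 2.39, 3.14, 3.14, 3.14, 3.14].

### API

Orientations are given as a unit quaternion [w, x, y, z].
In Python, from bench import bot, status, cams gives the robot as it stands. The module is installed in compiled form; this text tells all that it offers. Calls block until the motion is done:
- bot.reach(position, orientation): joint-space move of the TCP to a pose.
- bot.move_linear(position, max_speed=0.15, ori=None, f_stop=None): straight line of the TCP; ori=None keeps the orientation; max_speed is the mean speed in m/s. With f_stop (N) it stops when the force on the tool has changed by that much, and returns True; else False.
- bot.goto_joints(angles): joint-space move.
- bot.grip(opening, force=None): finger opening in m; force is the grip in N (None keeps the last); returns when the fingers have stopped.
- bot.wait(seconds).
- bot.solve_ik(position, orientation): joint angles nearest the present ones, or None.
- status.state(): the state.
- cams.snapshot(name): name is "scene" or "top" or "wrist"; returns a dict with "frame" (420x560x3 uint8, red, green, blue), "vertical_fov" (degrees; the focal length in pixels is half the picture's height over the tangent of half this angle, whatever the lens; pixels are square), "cx", "cy" (the principal point, pixels), "camera_from_world" (4x4, takes a point from world to camera coordinates); the wrist camera has in their place "mount" (4x4, takes a point from camera to tool coordinates, whose origin is the TCP and whose axes are the flange's). Camera axes: x right, y down, z forward; pixel columns grow to the right and rows downward; lengths in m; the calibration is good to about 2 mm. A picture is of the moment at which its call begins: read the wrist's pose just before it. There is no depth.
A pose or a line that the arm cannot do raises bot.PlanningError and nothing moves.
- bot.close_job(): hands the job in, once; it reports no verdict.
The state is a dict: "clock": time; "joint_pos": joint angles; "dq": joint speeds; "effort": joint torques, N m; "eef_pos": TCP position; "eef_rot": TCP orientation; "wrist_force": force on the tool from outside, world axes, zero at the start; "moment": the same for the moment, N m; "opening": finger opening in m.
Only numpy, scipy, OpenCV 4.12 (cv2) and the standard library are available. Lean on these libraries where they do the work, as an engineer would, in place of code of your own. Each camera call takes 0.05 s, during which the arm holds its last target. There are 200 camera calls.

### The job

Open the control box with the blue panel: turn its orange quarter-turn fastener from locked to unlocked first, then swing the panel up by its black pull until it stands about upright, and let go so that it stays open. Leave the grey-panelled box locked and shut, and do not disturb the loose thruster.

Things in the scene. Friction and masses are not known exactly. Their poses are not given: they have to be found in the camera images.
- blue_box: The box to open: grey plastic, 170 (x) x 200 (y) x 90 mm high, fixed to the bench, its whole top a flat blue panel, panel top face 90 mm above the bench. Origin: centre of the underside; x points away from the robot, to the hinge side. The hinge axis runs along y at x = +80 mm, 85 mm up; the free edge, nearest the robot, rises and swings away from the robot. Either box may be left or right.
- blue_wing (a point): The fastener on the blue panel: an orange upright wing 36 mm long, 10 mm thick, top 35 mm above the panel, one end white (pointer), on a steel disc 30 mm across, 6 mm high. This point is on its turning axis, 25 mm above the panel's top face. Turns with the wing: z the axis (up while shut), x along the wing away from the white end, y across its thickness. 30 mm from the free edge, 100 mm from the pull.
- blue_cam (a joint): Fastener angle, rad. 0 locked: white end at the red mark, towards the free edge. 1.57 fully unlocked, at a stop: white end at the green mark, wing parallel to the hinge. Grows anticlockwise from above; starts at 0 to 0.25; light friction (0.06 N m), stays where left. Locked, its cam hooks the box and the panel cannot lift; free beyond about 1.1; aim for the stop, 1.25 or more is unlocked.
- blue_pull (a point): Black pull tab on the blue panel: upright, 12 mm thick (y), 26 mm long (x), rounded top 43 mm above the panel's top face; this point is in it, 28 mm above that face. Moves with the panel: z the panel's upward normal, y along the hinge, x towards the hinge. The hinge axis is 135 mm from this point along x and 33 mm below it along z. The free edge is 30 mm away along -x; the wing's axis 100 mm along -y.
- blue_panel (a joint): Opening angle of the blue panel, rad: 0 shut (level), 1.57 upright, 1.75 its stop. The hinge is stiff (0.38 N m): the panel, about 0.3 kg, stays at any angle; some 5 N at the pull moves it. Opened, its top face with the pull faces away from the robot.
- grey_wing_end (a point): Not to be turned or lifted: the white end of the fastener wing on the second box, the same in every way but with a grey panel. This point is 18 mm from its turning axis and 25 mm above the grey panel's top face, which is 90 mm above the bench; x runs along the wing away from the white end, z up. It starts locked, at 0 to 0.25 rad.
- thruster_mid (a point): Not to be disturbed: a loose black ducted thruster, 90 mm across, 60 mm high, with blue blades, standing on the bench beyond the boxes. This point is on its axis, 30 mm above the bench.

How it is judged:
By the outcome, as a careful person would: the job done as asked, in the order asked, and still so for the second after the job is handed in, with the robot touching nothing.
It also fails if it takes over 51 s, if anything falls off the work surface, if the arm or the gripper's body presses on something with over 40 N, if the wrist force passes 120 N, or if a joint passes its speed limit or range.

## Working session

There is one attempt and no reset: what is moved stays moved. The work goes in short steps, each a Python script; the robot and the scene stay as the last script left them, time stands still between calls to the robot, and variables do not carry over. Pictures are saved under pics/ and viewed, about 8 in all and at most 12, crops included, and the job is handed in when it is done.

```bash
mkdir -p pics; cat > h.py <<'E'
import numpy as np, cv2
from bench import bot,status,cams
def snap(n,fn=None):
    s=status.state(); d=cams.snapshot(n)
    if fn: cv2.imwrite('pics/'+fn,d['frame'][:,:,::-1])
    return d,s
def ray(d,u,v):
    f=d['frame'].shape[0]/2/np.tan(np.radians(d['vertical_fov']/2))
    T=np.linalg.inv(d['camera_from_world'])
    r=T[:3,:3]@np.array([(u-d['cx'])/f,(v-d['cy'])/f,1]); return T[:3,3],r
def onz(d,u,v,z):
    o,r=ray(d,u,v); return o+r*(z-o[2])/r[2]
E
python3 - <<'E'
from h import *
for n in('top','scene'):
    d,s=snap(n,n+'0.png'); print(n,d['vertical_fov'],d['cx'],d['cy'],np.linalg.inv(d['camera_from_world']).round(3).tolist())
print(s['clock'],bot.tips_ahead,s['eef_rot'],s['opening'])
E
```

```text
top 47.80388948052455 279.73584219808674 209.37706777739533 [[0.017, -0.994, 0.104, 0.503], [-1.0, -0.017, -0.003, -0.035], [0.004, -0.104, -0.995, 1.125], [0.0, 0.0, 0.0, 1.0]]
scene 50.25813227784241 275.13210304036835 205.299625775759 [[-0.604, 0.673, -0.427, 1.024], [0.797, 0.51, -0.324, 0.323], [-0.0, -0.536, -0.845, 0.948], [0.0, 0.0, 0.0, 1.0]]
0.05 0.017 [-2.98588686e-04  2.25425461e-01  9.74260030e-01 -8.16709829e-04] 0.08787279347232968
```

View pics/top0.png

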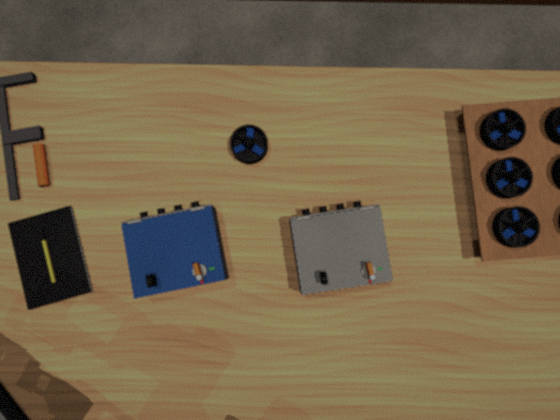

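View pics/scene0.png

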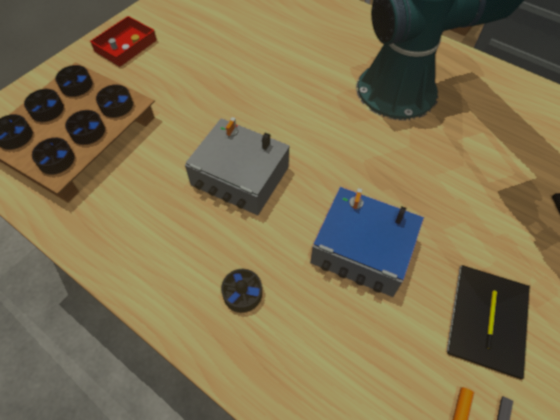

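The top view shows the blue box at about (175,252), its pull at (151,281) and its wing at (200,271). The grey box is on the right at about (342,250), and the thruster is at (249,144). The scene view agrees.

```bash
cat >> h.py <<'E'
def blue(d,crop=None):
    hsv=cv2.cvtColor(d['frame'],cv2.COLOR_RGB2HSV)
    m=cv2.inRange(hsv,(100,120,40),(125,255,255)); m=cv2.morphologyEx(m,cv2.MORPH_CLOSE,np.ones((5,5)))
    c=max(cv2.findContours(m,0,2)[0],key=cv2.contourArea)
    return cv2.convexHull(c)[:,0].astype(float)
def wristcal(d,s):
    from scipy.spatial.transform import Rotation as R
    q=s['eef_rot'];T=np.eye(4);T[:3,:3]=R.from_quat([*q[1:],q[0]]).as_matrix();T[:3,3]=s['eef_pos']
    d['camera_from_world']=np.linalg.inv(T@d['mount']);return d
def rect(P):
    (c,sz,a)=cv2.minAreaRect((P[:,:2]*1000).astype(np.float32)); 
    a=(a+45)%90-45
    return np.array(c)/1000,sz,a
def down(yaw): # tool z down, tool y at yaw from world y  (tool x = rot(yaw) x, flipped y)
    return [0,np.cos(yaw/2),np.sin(yaw/2),0]
E
python3 - <<'E'
from h import *
d,s=snap('top')
for n in('top','scene'):
    d,s=snap(n); P=np.array([onz(d,u,v,.09) for u,v in blue(d)]); print(n,rect(P))
    if n=='top':
        print('pull',onz(d,151,281,.125),'wing',onz(d,200,271,.118),'thr',onz(d,249,144,.03))
c,sz,a=rect(P)
m,_=snap('wrist'); print(m['mount'].round(3).tolist(),m['vertical_fov'],m['cx'],m['cy'])
E
```

```text
top (array([0.51685266, 0.19238965]), (161.12319946289062, 199.03549194335938), 12.4617919921875)
pull [0.45321857 0.22877389 0.125     ] wing [0.47541252 0.12843836 0.118     ] thr [0.77178848 0.03743308 0.03      ]
scene (array([0.51782581, 0.19733914]), (162.0624237060547, 194.8394317626953), 12.376283645629883)
[[-0.001, -0.969, -0.248, 0.068], [1.0, -0.002, 0.001, 0.0], [-0.002, -0.248, 0.969, -0.18], [0.0, 0.0, 0.0, 1.0]] 68.6805601316565 278.228007536926 210.3999085217764
```

```bash
cat >> h.py <<'E'
from scipy.spatial.transform import Rotation as R
def tilt(yaw,phi):
    q=(R.from_euler('z',yaw)*R.from_euler('y',-phi)*R.from_euler('x',np.pi)).as_quat(); return [q[3],q[0],q[1],q[2]]
E
python3 - <<'E'
from h import *
yaw=.216; c=np.array([.464,.178]); ex=np.array([np.cos(yaw),np.sin(yaw)])
bot.move_linear([.264,.539,.26]) 
bot.reach([*c,.26],tilt(yaw,0))
d,s=snap('wrist','w1.png'); wristcal(d,s)
cv2.imwrite('pics/w1.png',d['frame'][:,:,::-1]); print(s['clock'],s['eef_pos'],s['joint_pos'])
np.save('w1.npy',d,allow_pickle=True)
P=np.array([onz(d,u,v,.09) for u,v in blue(d)]); print(rect(P))
# feasibility of opening arc
ctr=np.array([.516,.195]); H=np.array([*(ctr+.08*ex),.085])
E3=np.array([*ex,0]);Z=np.array([0,0,1.])
for phi0 in (0,.3,.6,.9,1.2,1.5):
    r=[]
    for th in np.linspace(0,1.6,5):
        p=H-.135*(np.cos(th)*E3-0)+0; p=H+.135*(-np.cos(th)*E3+np.sin(th)*Z)+.033*(np.sin(th)*E3+np.cos(th)*Z)
        q=bot.solve_ik(p,tilt(yaw,phi0-th)); r.append(None if q is None else np.round(q,1).tolist())
    print(phi0,r)
E
```

```text
2.3417 [0.46371108 0.17843782 0.25959277] [2.27913100e-01 1.59793260e-01 1.64828284e+00 3.86951972e-04
 1.33420594e+00 1.58116176e+00]
(array([0.51700452, 0.1963244 ]), (162.2531280517578, 197.17503356933594), 12.405059814453125)
0 [[0.2, 0.3, 1.8, -0.0, 1.0, 1.6], [0.2, 0.5, 1.4, 0.0, 1.6, 1.6], [0.2, 0.8, 1.0, 0.0, 2.2, 1.6], [0.2, 1.2, 0.5, 0.0, 2.7, 1.6], None]
0.3 [[0.2, 0.2, 2.1, -0.0, 0.6, 1.6], [0.2, 0.3, 1.6, 0.0, 1.3, 1.6], [0.2, 0.6, 1.2, 0.0, 1.8, 1.6], [0.2, 1.0, 0.7, 0.0, 2.4, 1.6], None]
0.6 [None, [0.2, 0.2, 1.9, -0.0, 0.9, 1.6], [0.2, 0.4, 1.4, 0.0, 1.5, 1.6], [0.2, 0.7, 0.9, 0.0, 2.1, 1.6], [0.2, 1.2, 0.3, 0.0, 2.6, 1.6]]
0.9 [None, [0.2, 0.1, 2.1, -0.0, 0.4, 1.6], [0.2, 0.2, 1.7, -0.0, 1.1, 1.6], [0.2, 0.5, 1.2, 0.0, 1.7, 1.6], [0.2, 0.9, 0.6, 0.0, 2.3, 1.6]]
1.2 [None, None, [0.2, 0.1, 1.9, -0.0, 0.7, 1.6], [0.2, 0.4, 1.5, -0.0, 1.3, 1.6], [0.2, 0.7, 0.9, 0.0, 1.9, 1.6]]
1.5 [None, None, None, [0.2, 0.2, 1.7, -0.0, 0.9, 1.6], [0.2, 0.5, 1.2, 0.0, 1.5, 1.6]]
```

View pics/w1.png

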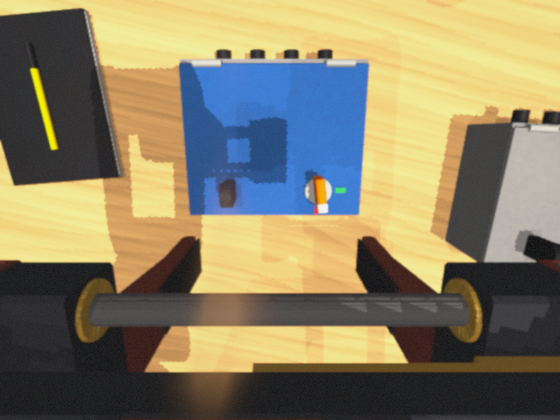

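The wrist view shows the blue panel, with its free edge at row 214. The wing runs from its white end at (320,208) to about (320,178), close to locked. The pull is at (227,192). Next I'll measure the wing axis and the pull with colour masks in all three views.

```bash
python3 - <<'E'
from h import *
def seg(d,lo,hi,box,name,bh):
    hsv=cv2.cvtColor(d['frame'],cv2.COLOR_RGB2HSV); m=cv2.inRange(hsv,lo,hi); k=np.zeros_like(m); x0,y0,x1,y1=box;k[y0:y1,x0:x1]=1
    v,u=np.nonzero(m*k); return u.mean(),v.mean(),len(u)
w=np.load('w1.npy',allow_pickle=True).item()
t,_=snap('top'); s,_=snap('scene')
V={'w':(w,(300,165,345,213),(213,172,240,212)),'t':(t,(188,258,213,285),(143,271,160,290)),'s':(s,(345,185,372,210),(392,203,412,226))}
L={}
for n,(d,bw,bp) in V.items():
    o=seg(d,(3,150,90),(22,255,255),bw,n,0); p=seg(d,(0,0,0),(180,255,50),bp,n,0); L[n]=(d,o,p); print(n,o,p,'orange@.118',onz(d,*o[:2],.118).round(4),'pull@.113',onz(d,*p[:2],.113).round(4))
    if n!='w':P=np.array([onz(d,u,v,.09) for u,v in blue(d)]);
big=[]
for n,(d,bw,bp) in V.items():
    for b in(bw,bp):
        x0,y0,x1,y1=b; big.append(cv2.resize(d['frame'][y0-5:y1+5,x0-5:x1+5,::-1],(260,260),interpolation=0))
cv2.imwrite('pics/c1.png',np.vstack([np.hstack(big[0::2]),np.hstack(big[1::2])]))
# panel edges in wrist view
for u,v in ((190,214),(360,214),(181,61),(368,61)): print((u,v),onz(w,u,v,.09).round(4))
# two-view intersection
def tri(i):
    A=np.zeros((3,3));b=np.zeros(3)
    for d,*x in L.values():
        o,r=ray(d,*x[i][:2]);r/=np.linalg.norm(r);M=np.eye(3)-np.outer(r,r);A+=M;b+=M@o
    return np.linalg.solve(A,b)
print('tri orange',tri(0),'pull',tri(1))
E
```

```text
w (np.float64(319.46762589928056), np.float64(190.03956834532374), 278) (np.float64(nan), np.float64(nan), 0) orange@.118 [0.4801 0.1382 0.118 ] pull@.113 [nan nan nan]
t (np.float64(196.92156862745097), np.float64(268.6666666666667), 51) (np.float64(149.825), np.float64(280.31875), 160) orange@.118 [0.4802 0.1351 0.118 ] pull@.113 [0.454  0.2345 0.113 ]
s (np.float64(356.8269230769231), np.float64(199.34615384615384), 52) (np.float64(399.655737704918), np.float64(216.24590163934425), 61) orange@.118 [0.4829 0.1392 0.118 ] pull@.113 [0.4609 0.2353 0.113 ]
(190, 214) [0.4153 0.2752 0.09  ]
(360, 214) [0.4583 0.0798 0.09  ]
(181, 61) [0.5775 0.3085 0.09  ]
(368, 61) [0.6193 0.1176 0.09  ]
tri orange [0.47933414 0.13703089 0.11167903] pull [nan nan nan]<stdin>:4: RuntimeWarning: Mean of empty slice.
  ret = ret.dtype.type(ret / rcount)
```

View pics/c1.png

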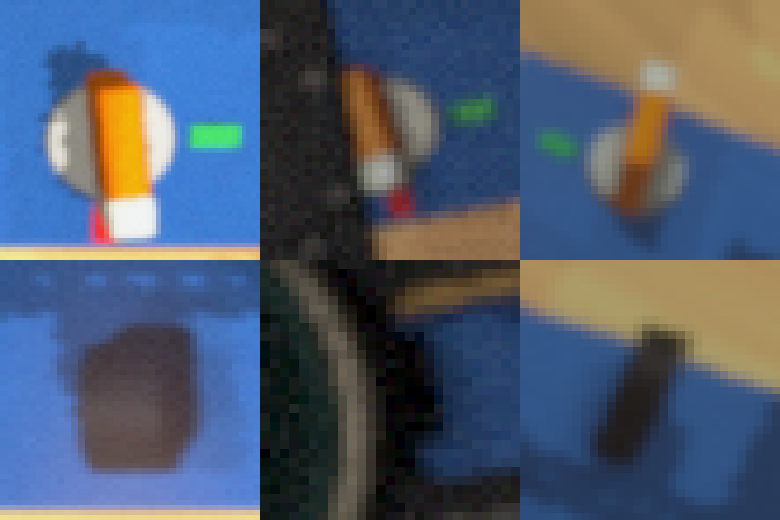

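```bash
python3 - <<'E'
from h import *
w=np.load('w1.npy',allow_pickle=True).item()
yaw=np.radians(12.4);ex=np.array([np.cos(yaw),np.sin(yaw)]);ey=np.array([-ex[1],ex[0]]);mid=np.array([.4368,.1775])
loc=lambda p:((p[:2]-mid)@ex*1e3,(p[:2]-mid)@ey*1e3)
for n,u,v,z in (('disc',318.3,191.2,.096),('white',322.5,208.6,.125),('far',320,178.5,.125),('green',340.7,190.3,.09),('pullfrontbase',227.2,207,.09),('pulltop',231,190,.133)):
    p=onz(w,u,v,z); print(n,p.round(4),np.round(loc(p),1))
hsv=cv2.cvtColor(w['frame'],cv2.COLOR_RGB2HSV)[165:215,300:335]
m=cv2.inRange(hsv,(8,180,200),(25,255,255)); v,u=np.nonzero(m); 
pts=np.array([onz(w,a+300,b+165,.125)[:2] for a,b in zip(u,v)]); 
C=np.cov(pts.T);e=np.linalg.eigh(C)[1][:,1]; print('orange top axis yaw deg',np.degrees(np.arctan2(e[1],e[0])),pts.mean(0),loc(pts.mean(0)))
E
```

```text
disc [0.4752 0.1354 0.096 ] [ 28.4 -49.4]
white [0.4625 0.1314 0.125 ] [ 15.2 -50.6]
far [0.4929 0.1418 0.125 ] [ 47.1 -46.9]
green [0.4808 0.1094 0.09  ] [ 28.3 -76. ]
pullfrontbase [0.4331 0.2339 0.09  ] [ 8.5 55.9]
pulltop [0.4631 0.2282 0.133 ] [36.6 43.9]
orange top axis yaw deg -160.32325976290778 [0.48015168 0.13822523] (np.float64(33.90670551280129), np.float64(-47.667719812262185))
```

```bash
cat >> h.py <<'E'
yaw=np.radians(12.4);ex=np.array([np.cos(yaw),np.sin(yaw)]);ey=np.array([-ex[1],ex[0]]);mid=np.array([.4368,.1775])
def W(x,y,z): return [*(mid+x/1e3*ex+y/1e3*ey),z]
def rep(t=''):
    s=status.state(); print(t,round(s['clock'],2),s['eef_pos'].round(4),'F',np.round(s['wrist_force'],1),'M',np.round(s['moment'],2),'op',round(s['opening'],4)); return s
E
python3 - <<'E'
from h import *
o=tilt(yaw+.12,0)
bot.grip(.05)
bot.reach(W(29.3,-49.3,.2),o)
print(bot.move_linear(W(29.3,-49.3,.118),.08,f_stop=8)); rep('down')
bot.grip(.0,12); s=rep('grip')
q=np.array(s['joint_pos'])
for a in (.5,1.0,1.46):
    p=q.copy();p[5]-=a; bot.goto_joints(p); rep(a)
bot.grip(.04); rep('open')
bot.move_linear(W(29.3,-49.3,.2),.12)
bot.reach(W(29,0,.26),tilt(yaw,0))
d,s=snap('wrist','w2.png'); rep()
cv2.imwrite('pics/w2c.png',cv2.resize(d['frame'][40:240,160:400,::-1],None,fx=2.5,fy=2.5))
E
```

```text
False
down 4.82 [0.4765 0.1357 0.1185] F [-0.3 -0.1  0.2] M [-0.06  0.15  0.02] op 0.0499
grip 5.68 [0.476  0.1356 0.118 ] F [-1.   0.6 -1.6] M [ 0.02  0.14 -0.04] op 0.0004
0.5 6.23 [0.476  0.1356 0.118 ] F [ 0.2 -0.9  0.5] M [-0.02  0.08 -0.02] op 0.0006
1.0 6.78 [0.476  0.1356 0.118 ] F [ 0.2 -1.2  0.5] M [-0.09  0.04  0.07] op 0.0002
1.46 7.3 [0.476  0.1356 0.118 ] F [-0.7 -0.2  0. ] M [-0.04  0.06  0.04] op 0.0006
open 8.07 [0.476  0.1356 0.118 ] F [ 1.1  0.  -0.2] M [-0.08  0.05  0.01] op 0.0399
 10.44 [0.4649 0.1836 0.2596] F [ 0.5  1.  -0.8] M [ 0.01  0.15 -0.  ] op 0.0397
```

View pics/w2c.png

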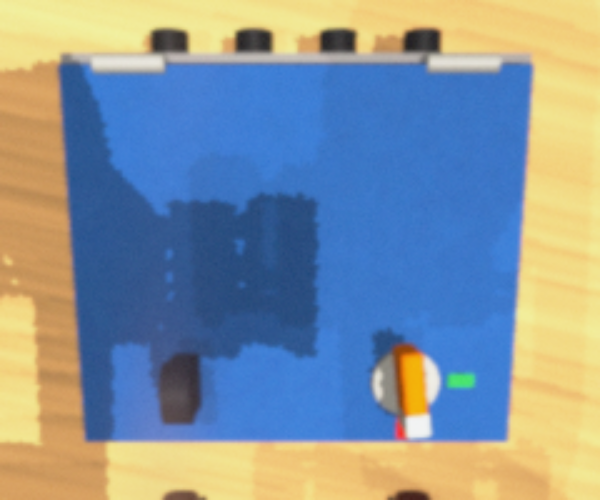

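The jaws closed to 0 mm and the picture shows the wing still locked, with its white end at the red mark, so the grasp missed. I'll go down again and look from the side before closing.

```bash
python3 - <<'E'
from h import *
o=tilt(yaw+.12,0)
bot.grip(.05)
bot.reach(W(29.3,-49.3,.2),o)
print(bot.move_linear(W(29.3,-49.3,.118),.1,f_stop=8)); s=rep('down'); print(s['eef_rot'],o)
a,_=snap('scene'); b,s=snap('wrist'); wristcal(b,s)
np.save('w3.npy',b,allow_pickle=True)
A=cv2.resize(a['frame'][120:260,290:440,::-1],(400,373)); B=cv2.resize(b['frame'][:,:,::-1],(400,300)); 
A=A[:300]; cv2.imwrite('pics/c3.png',np.hstack([A,B]))
E
```

```text
False
down 12.22 [0.4767 0.1359 0.1186] F [0.8 0.2 0.2] M [-0.01  0.15 -0.01] op 0.05
[3.31777340e-06 9.85869422e-01 1.67514243e-01 6.78577368e-04] [np.float64(6.036810395262738e-17), np.float64(0.9858859549489372), np.float64(0.16741829002358818), np.float64(1.0251413649805527e-17)]
```

View pics/c3.png

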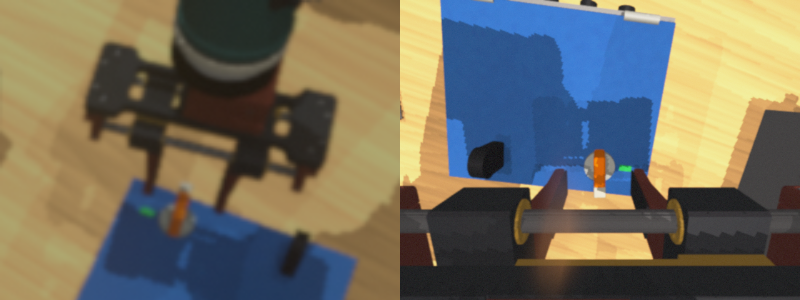

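The scene half shows the finger tips at crop (150,193) and (222,210), on the robot side of the wing at (178,215). The wrist half shows them in line with the wing. That suggests the tips are too high or too near the robot, so I'll work out which.

```bash
python3 - <<'E'
from h import *
def proj(d,p):
    c=(d['camera_from_world']@np.r_[p,1])[:3]; f=d['frame'].shape[0]/2/np.tan(np.radians(d['vertical_fov']/2)); return c[:2]/c[2]*f+[d['cx'],d['cy']]
s=status.state(); q=s['eef_rot'];Rm=R.from_quat([*q[1:],q[0]]).as_matrix(); p=np.array(s['eef_pos'])
a,_=snap('scene'); t,_=snap('top')
w=np.load('w3.npy',allow_pickle=True).item()
for y in(-.03,.03):
    for z in (.017,-.06):
        P=p+Rm@[0,y,z]; print('tip',y,z,P.round(3),'scene crop',((proj(a,P)-[290,120])*2.667).round(0),'wrist',proj(w,P).round(0),'top',proj(t,P).round(0))
for u,v in((346.3,192.4),(373.2,198.7)):
    print([onz(a,u,v,z).round(3).tolist() for z in(.10,.13,.16)])
P=np.array([onz(w,u,v,.09) for u,v in blue(w)]); print(rect(P))
for n,L in (('wing axis top',W(29.3,-49.3,.125)),('pulltop',W(30,50,.133)),('corner',W(0,100,.09)),('c2',W(0,-100,.09))): print(n,'scene crop',((proj(a,L)-[290,120])*2.667).round(0),'wrist half view',(proj(w,L)/1.4+[400,0]).round(0),'top',proj(t,L).round(0))
cv2.imwrite('pics/c4.png',np.hstack([cv2.resize(t['frame'][225:305,110:240,::-1],(490,300)),cv2.resize(w['frame'][200:300,200:360,::-1],(300,300))]))
E
```

```text
tip -0.03 0.017 [0.467 0.164 0.102] scene crop [211. 224.] wrist [235. 235.] top [184. 275.]
tip -0.03 -0.06 [0.467 0.164 0.179] scene crop [228. 172.] wrist [211. 292.] top [177. 276.]
tip 0.03 0.017 [0.487 0.107 0.102] scene crop [141. 206.] wrist [324. 234.] top [211. 266.]
tip 0.03 -0.06 [0.486 0.107 0.179] scene crop [153. 153.] wrist [349. 292.] top [206. 266.]
[[0.469, 0.106, 0.1], [0.489, 0.114, 0.13], [0.509, 0.121, 0.16]]
[[0.447, 0.164, 0.1], [0.468, 0.169, 0.13], [0.488, 0.175, 0.16]]
(array([0.51679657, 0.19604376]), (164.40818786621094, 198.19520568847656), 12.463173866271973)
wing axis top scene crop [180. 199.] wrist half view [600. 177.] top [196. 271.]
pulltop scene crop [299. 237.] wrist half view [476. 166.] top [148. 280.]
corner scene crop [355. 258.] wrist half view [449. 175.] top [133. 298.]
c2 scene crop [130. 176.] wrist half view [645. 197.] top [224. 279.]
```

View pics/c4.png

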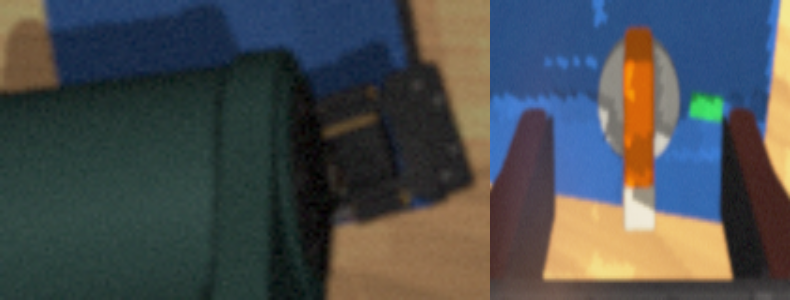

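The box geometry agrees in all views. In the scene view, though, the finger tips are about 20–25 mm higher than the model says, at z≈0.127, just over the wing's top. I'll lower with a force guard and close again.

```bash
python3 - <<'E'
from h import *
print(bot.tips_ahead)
print(bot.move_linear(W(29.3,-49.3,.096),.03,f_stop=6)); rep('down')
bot.grip(.0,12); s=rep('grip')
E
```

```text
0.017
False
down 13.3 [0.4761 0.1357 0.096 ] F [ 0.7  0.6 -0.5] M [-0.02  0.18 -0.05] op 0.0504
grip 14.0 [0.4762 0.1353 0.0961] F [ 0.5 -2.4  0.1] M [-0.47  0.1   0.01] op 0.0098
```

The wing is gripped, with a 9.8 mm opening. The fingers are about 24 mm shorter than stated. Now I'll turn it.

```bash
python3 - <<'E'
from h import *
s=status.state()
q=np.array(s['joint_pos'])
for a in (.5,1.0,1.46):
    p=q.copy();p[5]-=a; bot.goto_joints(p); rep(a)
bot.grip(.04); rep('open')
bot.move_linear(W(29.3,-49.3,.2),.15)
bot.reach(W(29,0,.24),tilt(yaw,0))
d,s=snap('wrist'); rep()
cv2.imwrite('pics/w5c.png',cv2.resize(d['frame'][40:240,160:400,::-1],None,fx=2.5,fy=2.5))
E
```

```text
0.5 14.55 [0.4761 0.1354 0.0961] F [-1.2  0.4  1.8] M [-0.14  0.22  0.02] op 0.0096
1.0 15.1 [0.476  0.1355 0.0962] F [-1.6  0.   4. ] M [0.1  0.38 0.02] op 0.0104
1.46 15.62 [0.4758 0.1355 0.0961] F [-1.9  2.2  4.4] M [ 0.11  0.46 -0.01] op 0.01
open 16.27 [0.4762 0.1353 0.096 ] F [ 0.2 -0.  -0.3] M [-0.07  0.03 -0.05] op 0.04
 18.65 [0.4649 0.1836 0.2396] F [-0.4  0.9  0.3] M [ 0.02  0.17 -0.01] op 0.0397
```

View pics/w5c.png

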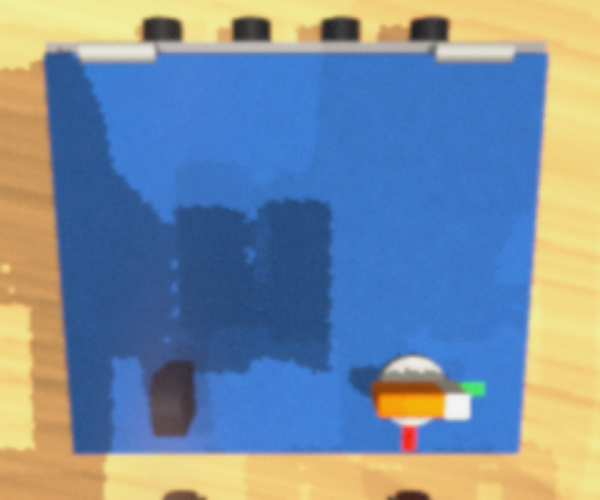

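The crop shows the wing parallel to the hinge, with its white end at (457,405) by the green mark: unlocked. Next I'll plan the pull arc with the corrected finger length.

```bash
cat >> h.py <<'E'
H=np.array(W(165,50,.085)); E3=np.array([*ex,0]);Z=np.array([0,0,1.])
def arc(th,phi,h=.032,D=.025):
    u=-np.cos(th)*E3+np.sin(th)*Z; n=np.sin(th)*E3+np.cos(th)*Z
    tz=np.sin(phi)*E3-np.cos(phi)*Z
    return H+.135*u+(h+.005)*n+D*tz, tilt(yaw,phi)
E
python3 - <<'E'
from h import *
for phi in np.arange(.2,.75,.1): print('start',phi.round(2),np.round(q,2).tolist() if (q:=bot.solve_ik(*arc(0,phi))) is not None else None)
for th in (.8,1.2,1.4,1.57,1.62):
    print(th,[(float(phi.round(2)),float(np.round(q[4],2)),float(np.round(q[2],2))) for phi in np.arange(-1.3,.4,.15) if (q:=bot.solve_ik(*arc(th,phi))) is not None])
E
```

```text
start 0.2 [0.36, 0.29, 1.98, -0.04, 0.68, 1.74]
start 0.3 [0.37, 0.26, 2.06, -0.09, 0.53, 1.8]
start 0.4 [0.39, 0.25, 2.14, -0.18, 0.37, 1.9]
start 0.5 [0.4, 0.25, 2.22, -0.46, 0.2, 2.18]
start 0.6 None
start 0.7 None
0.8 [(-1.3, 2.57, 0.76), (-1.15, 2.45, 0.81), (-1.0, 2.31, 0.89), (-0.85, 2.17, 0.97), (-0.7, 2.02, 1.07), (-0.55, 1.86, 1.17), (-0.4, 1.69, 1.28), (-0.25, 1.51, 1.39), (-0.1, 1.33, 1.51), (0.05, 1.14, 1.63), (0.2, 0.94, 1.75), (0.35, 0.73, 1.87)]
1.2 [(-1.15, 2.6, 0.59), (-1.0, 2.45, 0.67), (-0.85, 2.29, 0.77), (-0.7, 2.13, 0.88), (-0.55, 1.96, 1.0), (-0.4, 1.79, 1.12), (-0.25, 1.6, 1.24), (-0.1, 1.42, 1.37), (0.05, 1.22, 1.49), (0.2, 1.01, 1.62), (0.35, 0.79, 1.75)]
1.4 [(-1.15, 2.68, 0.44), (-1.0, 2.52, 0.55), (-0.85, 2.36, 0.66), (-0.7, 2.18, 0.78), (-0.55, 2.01, 0.91), (-0.4, 1.83, 1.04), (-0.25, 1.64, 1.17), (-0.1, 1.44, 1.3), (0.05, 1.24, 1.43), (0.2, 1.03, 1.56), (0.35, 0.81, 1.69)]
1.57 [(-1.0, 2.58, 0.43), (-0.85, 2.41, 0.56), (-0.7, 2.23, 0.69), (-0.55, 2.04, 0.83), (-0.4, 1.85, 0.97), (-0.25, 1.66, 1.11), (-0.1, 1.46, 1.24), (0.05, 1.26, 1.38), (0.2, 1.04, 1.52), (0.35, 0.82, 1.65)]
1.62 [(-1.0, 2.6, 0.39), (-0.85, 2.42, 0.53), (-0.7, 2.24, 0.67), (-0.55, 2.05, 0.81), (-0.4, 1.86, 0.95), (-0.25, 1.67, 1.09), (-0.1, 1.47, 1.23), (0.05, 1.26, 1.37), (0.2, 1.04, 1.5), (0.35, 0.82, 1.64)]
```

```bash
python3 - <<'E'
from h import *
bot.grip(.045)
p,o=arc(0,.35,D=-.06); bot.reach(p,o); rep('pre')
p,o=arc(0,.35); print(bot.move_linear(p,.08,f_stop=6)); rep('at')
s=rep() if bot.grip(0,20) is None else rep('grip')
if s['opening']>.008:
    for th in (.05,.12,.24): 
        p,o=arc(th,.35-th*.85); bot.move_linear(p,.06,ori=o); rep(th)
    d,s=snap('wrist'); cv2.imwrite('pics/w6.png',d['frame'][:,:,::-1])
E
```

```text
pre 19.61 [0.4362 0.2287 0.1793] F [ 0.2 -0.1  1.3] M [-0.06  0.25 -0.01] op 0.045
False
at 20.82 [0.4639 0.2347 0.0989] F [-0.4 -0.2 -1.6] M [-0.07  0.31  0.05] op 0.0448
grip 21.43 [0.4638 0.2348 0.0986] F [-1.4  1.5  1.8] M [0.2  0.47 0.17] op 0.0122
0.05 21.69 [0.4646 0.235  0.1047] F [-0.7  2.7 -1. ] M [0.37 0.55 0.2 ] op 0.0118
0.12 21.99 [0.4667 0.2354 0.1134] F [-0.8  3.  -0.6] M [0.48 0.43 0.26] op 0.0116
0.24 22.4 [0.4715 0.2365 0.1279] F [ 0.7  4.2 -0.9] M [0.53 0.21 0.15] op 0.0122
```

View pics/w6.png

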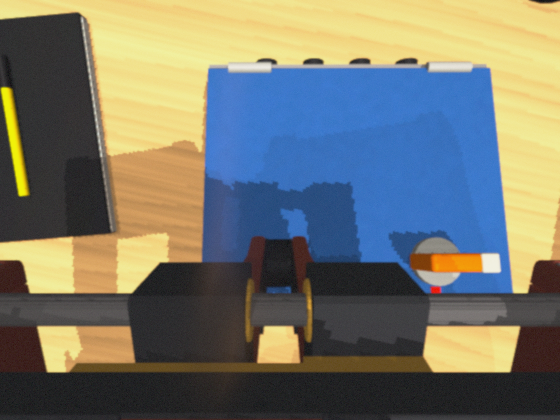

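The picture shows the pull held between the fingers at (279,262). The force reading is low, so I'll continue to 0.6 rad and watch the opening to confirm the panel is coming along.

```bash
python3 - <<'E'
from h import *
for th in (.36,.48,.6): 
    p,o=arc(th,.35-th*.85); bot.move_linear(p,.08,ori=o); s=rep(th)
    if s['opening']<.008: break
d,s=snap('scene'); cv2.imwrite('pics/s7.png',cv2.resize(d['frame'][100:310,230:480,::-1],None,fx=2.4,fy=2.4))
E
```

```text
0.36 22.79 [0.4779 0.2379 0.1419] F [0.5 4.1 0.8] M [0.62 0.14 0.08] op 0.0118
0.48 23.13 [0.4854 0.2396 0.1547] F [-1.1  4.5  0.3] M [ 0.66  0.2  -0.  ] op 0.0119
0.6 23.48 [0.4947 0.2416 0.1665] F [-0.   3.6 -0.5] M [ 0.73  0.16 -0.04] op 0.0122
```

View pics/s7.png

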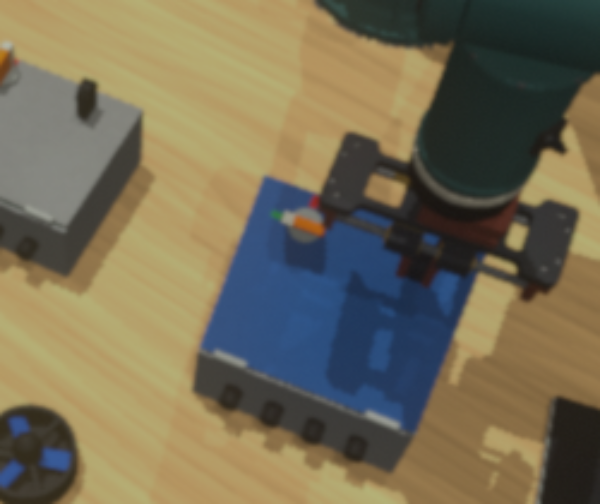

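The fingers still hold the pull at 12 mm after a rise of about 70 mm, so the panel is lifting. Carrying on to upright.

```bash
python3 - <<'E'
from h import *
for th in (.72,.84,.96,1.08,1.2,1.32,1.44,1.52,1.58): 
    p,o=arc(th,.35-th*.85); bot.move_linear(p,.08,ori=o); s=rep(th)
    if s['opening']<.008 or np.linalg.norm(s['wrist_force'])>25: print('STOP');break
d,s=snap('scene'); cv2.imwrite('pics/s8.png',cv2.resize(d['frame'][60:310,230:480,::-1],None,fx=2.2,fy=2.2))
E
```

```text
0.72 23.87 [0.5055 0.244  0.1771] F [ 0.4  4.  -2.9] M [ 0.77  0.02 -0.21] op 0.0114
0.84 24.21 [0.5174 0.2466 0.1862] F [-0.2  5.8 -3.2] M [ 0.82 -0.1  -0.21] op 0.0118
0.96 24.55 [0.5298 0.2494 0.1939] F [-1.4  4.  -3.8] M [ 0.74  0.07 -0.34] op 0.0119
1.08 24.89 [0.5428 0.2522 0.2003] F [-3.7  4.6 -0.5] M [ 0.64  0.44 -0.42] op 0.0119
1.2 25.23 [0.5568 0.2553 0.2052] F [-4.4  3.6  1.3] M [ 0.6   0.74 -0.51] op 0.0119
1.32 25.57 [0.5715 0.2586 0.2077] F [-4.1  5.4  2. ] M [ 0.58  0.69 -0.62] op 0.0119
1.44 25.92 [0.5864 0.2619 0.208 ] F [-3.1  5.   1.2] M [ 0.57  0.52 -0.7 ] op 0.0118
1.52 26.19 [0.5962 0.2641 0.207 ] F [-4.1  5.2  0.1] M [ 0.55  0.36 -0.74] op 0.0119
1.58 26.44 [0.6036 0.2657 0.2057] F [-5.1  3.9 -1.2] M [ 0.52  0.2  -0.77] op 0.0117
```

View pics/s8.png

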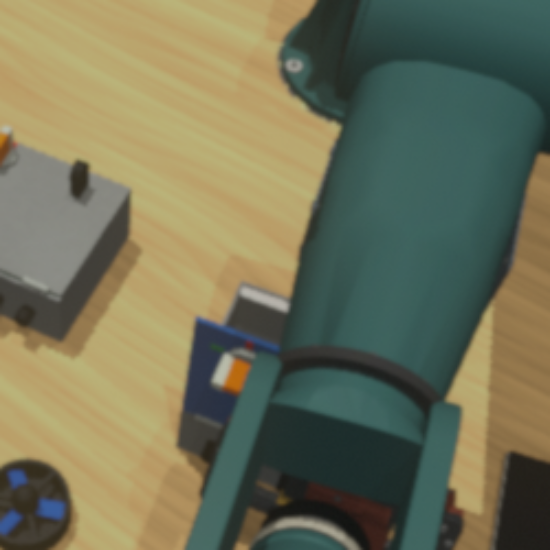

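The panel stands upright at (235,375) in the crop. Now I'll release, back off, and check.

```bash
python3 - <<'E'
from h import *
bot.grip(.045); s=rep('open')
p=np.array(s['eef_pos']); phi=.35-1.58*.85; tz=np.sin(phi)*E3-np.cos(phi)*Z
for k in (.06,.04,.025):
    try: bot.move_linear(p-k*tz,.08,f_stop=15); print('back',k); break
    except bot.PlanningError as e: print(k,e)
p=np.array(rep()['eef_pos'])
for t,ph in ((p+.14*Z,-.4),(p+.16*Z-.03*E3,0),(p+.12*Z-.03*E3,-.5)):
    try: print(bot.move_linear(t,.12,ori=tilt(yaw,ph),f_stop=15)); break
    except bot.PlanningError as e: print(e)
rep('up')
E
```

```text
open 27.18 [0.6041 0.2654 0.206 ] F [-0.3 -0.8  0.3] M [ 0.11 -0.3  -0.02] op 0.0449
0.06 the arm cannot follow that straight line within its joint ranges
0.04 the arm cannot follow that straight line within its joint ranges
back 0.025
 27.65 [0.6246 0.2699 0.219 ] F [-0.3 -0.3  0.1] M [ 0.12 -0.25  0.01] op 0.0448
False
up 28.96 [0.6245 0.2698 0.3573] F [ 0.  -0.5 -0.6] M [ 0.02 -0.05  0.  ] op 0.0453
```

```bash
python3 - <<'E'
from h import *
bot.move_linear([.45,.45,.38],.2,ori=tilt(yaw,0),f_stop=15); rep()
q=np.array(status.state()['joint_pos']); q[0]=1.3; bot.goto_joints(q); rep()
a,_=snap('scene');t,_=snap('top')
cv2.imwrite('pics/f.png',np.hstack([cv2.resize(a['frame'][60:340,160:450,::-1],(414,400)),cv2.resize(t['frame'][110:310,100:400,::-1],(380,253)) if 0 else cv2.copyMakeBorder(cv2.resize(t['frame'][110:310,100:400,::-1],(380,253)),0,147,0,0,0)]))
E
```

```text
30.37 [0.4509 0.4494 0.3794] F [ 0.8 -0.1 -0.1] M [-0.04  0.14  0.02] op 0.0448
 31.82 [0.1044 0.6281 0.3794] F [-0.3  0.2  1. ] M [-0.07  0.06  0.06] op 0.0445
```

View pics/f.png

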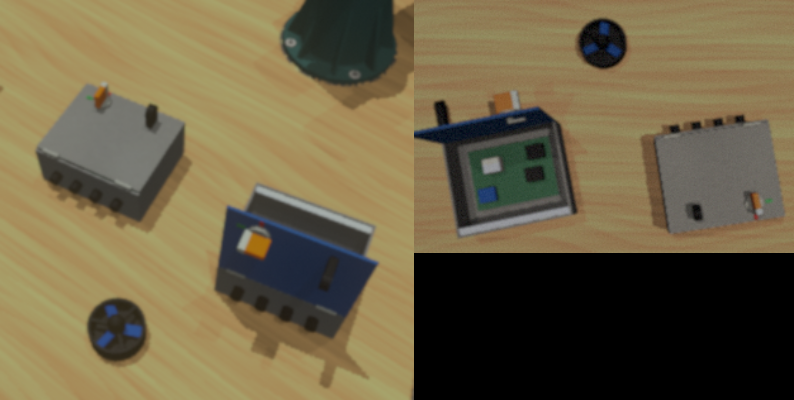

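Both views show the blue panel upright with its wing across at the green mark, the grey box shut with its wing still locked, and the thruster standing. I'll do a numeric check of panel angle and thruster, then hand in.

```bash
python3 - <<'E'
from h import *
a,_=snap('scene');t,_=snap('top')
for u,v in((319.7,205.7),(423.4,244.2)):
    p=onz(a,u,v,.25); print('edge ahead of hinge mm',((p[:2]-mid)@ex*1e3-165).round(1))
t0=cv2.imread('pics/top0.png')[:,:,::-1]
for n,(x0,y0,x1,y1) in (('thruster',(225,120,275,168)),('greybox',(285,196,396,298))):
    print(n,'mean abs diff',np.abs(cv2.GaussianBlur(t['frame'],(5,5),0)[y0:y1,x0:x1].astype(int)-cv2.GaussianBlur(t0,(5,5),0)[y0:y1,x0:x1]).mean().round(2))
rep(); bot.close_job()
E
```

```text
edge ahead of hinge mm 4.0
edge ahead of hinge mm 2.2
thruster mean abs diff 1.4
greybox mean abs diff 1.25
 32.02 [0.1042 0.628  0.3794] F [-0.8 -0.6 -0.2] M [-0.1   0.09 -0.01] op 0.0449
the job is handed in; nothing more can be done
```

The blue box is open: I turned its fastener to the green mark, raised the panel to about upright by its pull, let go, and moved the arm clear. I handed the job in at 32 s of the 51 s allowed.

- **Panel:** after release it stayed up. Its top edge measured 2–4 mm past the hinge line in the scene view, so it is within a few degrees of 1.57 rad.
- **Fastener:** the picture taken after turning it showed the white end at the green mark and the wing parallel to the hinge. The final pictures look the same.
- **Grey box and thruster:** they look unchanged between the first and last top views; the image differences are at noise level. The robot never touched either one.
- **Forces:** every wrist force I read stayed under 10 N.

**What disagreed:** my first attempt to grip the wing closed on air. The fingertips sat about 20–25 mm higher than `bot.tips_ahead` (0.017 m) implies, judged from the scene camera. I lowered the tool with a force guard and allowed for this from then on. After that the jaws closed to 9.8 mm on the wing and about 12 mm on the pull, matching their 10 mm and 12 mm thicknesses.

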